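# Mark a nameplate in the hand press

## Robot

A 7-joint arm with a two-finger parallel gripper is mounted at the origin on the work surface. World frame = base frame: x ahead of the robot, y to its left, z up, the work surface at z = 0. Lengths are in mm, angles in rad, forces in N, time in s.
With the tool pointing down it reaches from about 350 to 900 mm from the base axis. Payload 19.9 kg.
Tool frame: the origin (TCP) lies at the centre of the arm's flange, where the gripper is bolted on; the fingertips stand 173 mm ahead of it and the grasp point (between the pads) lies 155 mm ahead of it; z points along the fingers, y is the line along which they close (so a half turn about z gives the same grasp; the last joint's range is limited). The gripper opens to 85 mm and grips with 20 to 120 N. Pads are 22 mm wide; open, the fingers measure 114 mm over their backs; the gripper's body (76 mm by 85 mm) begins 54 mm behind the grasp point. The pads swing forward as they close: fully open they stand 13 mm farther back than shut.
Start: joints at [-1.202, 0.417, -0.01, 1.614, 0.005, 1.111, -0.053], TCP at [249.003, 573.251, 404.66] pointing down, gripper open.
Joint ranges: [-2.81, 2.81], [-0.39, 2.02], [-1.27, 1.25], [0.06, 2.57], [-1.19, 4.33], [0.19, 2], [-2.82, 2.82]. Speed limits (rad/s): [1.89, 1.89, 2.39, 2.39, 3.01, 3.01, 3.01].

## Interface

Orientations are given as a unit quaternion [x, y, z, w].
In Python, from workcell import * gives the robot as it stands.
- The arm moves only by the tool play_rows, never from a script. Its argument "motion" is a list of rows, each a list of 3 entries, a list of its own where there are three numbers: the shift along the tool's x, y, z in mm, then the turn about the tool's z in degrees, then the opening, from 0 (shut) to 1 (fully open). In form: [[[x, y, z], turn, gripper], ...]. A call has 1 to 10 rows; each row is the pose to reach, as a shift and turn from the pose commanded when the call began, along the tool's axes at that moment; what a row does not reach only later rows make up. A row lasts 1/8 s, in which the tool goes at most 62.5 mm and 10.7 degrees, less where a joint would pass 70% of its speed; a pose out of reach is approached as far as the arm can. A call with a gripper value outside its range is refused whole. The fingers move at their own pace and stop on an object; "force" is the grip in N (left out, the last holds). Time passes only in rows, so rows that repeat a pose let the fingers close. It gives the time, the measured TCP pose, the force, the opening and the grip force at its end, in the units of the state.
- read_state(): the state, without advancing time (a new reading comes with each control period).
- grab_frame(name): name is "scene" or "top"; returns the picture (400x640x3 uint8, red, green, blue); there is no depth.
- get_calibration(name): a dict with "fx", "fy", "cx", "cy" (pixels), "dist_coeffs" ([k1, k2, p1, p2, k3] as OpenCV has them; the pictures are not rectified), "view" (4x4, takes a point from world to camera coordinates). Camera axes: x right, y up, looking along -z (the intrinsics and any distortion apply to the point x, -y, -z); pixel columns grow to the right and rows downward; lengths in mm; the calibration is good to about 2 mm. A picture is of the moment at which its call begins. get_calibration takes no time and is no camera call.
- hand_in(): hands the job in; it is judged then, once.
The state is a dict: "t": time; "q": joint angles; "qd": joint speeds; "tau": joint torques, N m; "eef_pos": TCP position; "ee_rot": TCP orientation; "contact_force": force on the tool from outside, world axes, zero at the start; "moment": the same for the moment, N m; "finger_gap": finger opening in mm; "grip_force": force on a finger pad.
Only numpy, scipy, OpenCV 4.12 (cv2) and the standard library are available. Lean on these libraries where they do the work, as an engineer would, in place of code of your own. Each camera call takes 0.05 s, during which the arm holds its last target. There are 200 camera calls.

## Task

Slide the large nameplate that lies on the press bed snugly home into the press's corner, one long side flat against the fence and one short end against the end stop. Only when it is home, press the black plunger head down fully to its stop, keep it down for a second and let it spring back up. Leave the nameplate home in the corner, and do not disturb the other things on the bench.

Things in the scene. Friction and masses are not known exactly. Their poses are not given: they have to be found in the camera images.
- press: hand marking press, fixed to the table: flat grey bed 180 (x) x 340 (y) x 25 high (all sizes in mm), origin at the centre of its underside. A steel fence along y, 14 high above the bed, has its guiding face (looking to -x) at x = +70, from y = -165 to +105; three cap screws 22 high stand in the bed near x = -60, y = +147
- corner (a point): inner corner where the fence face and the end stop's face (looking to -y, 14 mm high, 50 mm long in x) meet, at bed height; same axes as the press. A plate that is home lies in this corner, on its -x and -y side
- overhang_end (a point): middle of the top edge of the press arm's free end, 67 mm above the bed. The arm is 36 wide in x and 22 thick (45 free under it), and runs 64 in +y from here to a cream column 60 (x) x 42 (y), 70 above the bed, beyond the end stop. The plunger passes through the arm 24 in +y from here
- nameplate: loose aluminium nameplate on the press bed, 60 (x) x 120 (y) x 8 mm high, 155 g, engraved with a thin rectangle and four dots; origin at the centre of its underside, y along its long side. Home: its long side flat on the fence, its short end on the stop, so its origin is 30 mm in -x and 60 mm in -y from the corner
- head_top (a point): centre of the top of the press plunger's black mushroom head (36 mm across, 14 thick), 100 mm above the bed when up; its axes are the press's, so z is up. It goes straight down
- plunger (a joint): how far the plunger is pressed, m: 0 up, 0.015 fully down on its stop. The spring needs 5 N to start and 10 N at the stop and brings it back up
- brass_block: loose brass block, 24 x 30 x 26 high, on the open part of the press bed near the column (mm); bystander, leave alone, origin at the centre of its underside
- small_tag: loose small aluminium tag, 30 x 45 x 6, on the table in front of the press (mm); bystander, leave alone, origin at the centre of its underside
- mouse: computer mouse, black with blue sides, 100 x 58 x 32 high (mm); bystander, leave alone, origin at the centre of its underside
- cleaner: white plastic bottle, 60 across, 150 high (mm); bystander, leave alone, origin at the centre of its underside
- screw_jar: clear jar with a steel cap, 56 across, 65 high (mm); bystander, leave alone, origin at the centre of its underside
- caliper: digital caliper lying flat, 200 long, 12 thick (mm); bystander, leave alone, origin at the centre of its underside
- screwdriver: screwdriver lying down, about 200 long (mm); bystander, leave alone, origin at the centre of its underside
Things that resemble listed ones, but are neither listed nor needed, are in the scene too. What is shaped like the nameplate but orange is not meant.

How it is judged (in metres and radians):
On the way, in this order (a step that is already met when the one before it is completed fails the run):
1. the nameplate is home in the corner, flush with fence and stop, with the plunger still up (x of nameplate in the frame of corner between -0.033 and -0.027 m and y of nameplate in the frame of corner between -0.063 and -0.057 m and z of nameplate in the frame of corner below 0.003 m and angle between nameplate's own z axis and vertical below 0.06 rad and angle between the y axis of nameplate and the y axis of press, either way round below 0.05 rad and value of joint plunger below 0.003 m), for 0.2 s.
2. with the nameplate home, the plunger is held fully down on its stop (x of nameplate in the frame of corner between -0.033 and -0.027 m and y of nameplate in the frame of corner between -0.063 and -0.057 m and z of nameplate in the frame of corner below 0.003 m and angle between nameplate's own z axis and vertical below 0.06 rad and angle between the y axis of nameplate and the y axis of press, either way round below 0.05 rad and value of joint plunger above 0.013 m), for 0.6 s.
At the end, for the whole second after the job is handed in: the nameplate lies flat, at rest and home in the corner: within 3 mm of the fence and of the stop and parallel to the fence within 0.05 rad, and the plunger is back up (within 1.5 mm) (x of nameplate in the frame of corner between -0.033 and -0.027 m and y of nameplate in the frame of corner between -0.063 and -0.057 m and z of nameplate in the frame of corner below 0.003 m and angle between nameplate's own z axis and vertical below 0.06 rad and angle between the y axis of nameplate and the y axis of press, either way round below 0.05 rad and value of joint plunger below 0.0015 m and linear speed of nameplate below 0.01 m/s); the robot touches nothing.
It fails at once if the plunger is pressed (over 5 mm) while the nameplate is not home in the corner (value of joint plunger above 0.005 m and not (x of nameplate in the frame of corner between -0.033 and -0.027 m and y of nameplate in the frame of corner between -0.063 and -0.057 m and z of nameplate in the frame of corner below 0.003 m and angle between nameplate's own z axis and vertical below 0.06 rad and angle between the y axis of nameplate and the y axis of press, either way round below 0.05 rad)).
It fails at once if a bystander is moved by more than 30 mm (distance of any of brass_block, small_tag, mouse, cleaner, screw_jar, caliper, screwdriver from where it was at the start of the episode above 0.03 m).
It also fails if it takes over 64 s, if anything falls off the work surface, if the arm or the gripper's body presses on something with over 40 N, if the wrist force passes 120 N, or if a joint passes its speed limit or range.

## Working session

There is one attempt and no reset: what is moved stays moved. The work goes in short steps, Python scripts to look and compute and a tool call to move; the robot and the scene stay as the last step left them, time stands still between calls to the robot, and variables do not carry over. Pictures are saved under pics/ and viewed, at most 10 in all, crops included, and the job is handed in when it is done.

Besides the shell and the picture viewer there is one more tool, called after "Emit:" by a JSON object that holds its "name" and its "arguments". play_rows: Moves the arm, as the interface text tells. Its arguments: {"type":"object","properties":{"motion":{"type":"array"},"force":{"type":"number"}},"required":["motion"]}

```bash
mkdir -p pics; python3 - <<'E'
from workcell import *
import cv2
for n in("scene","top"):
    f=grab_frame(n); cv2.imwrite(f"pics/{n}0.png",cv2.resize(f[:,:,::-1],(800,500)) if 0 else f[:,:,::-1].copy())
    c=get_calibration(n); print(n,c)
s=read_state();print(s['t'],s['eef_pos'],s['ee_rot'],s['finger_gap'])
E
```

```text
scene {'fx': 363.11580917382656, 'fy': 363.11580917382656, 'cx': 316.73578376196457, 'cy': 200.72014521798252, 'dist_coeffs': array([-0.02949433,  0.        ,  0.        ,  0.        ,  0.        ]), 'view': array([[ 6.23418146e-01,  7.81728425e-01,  1.58266950e-02,
        -3.25459263e+02],
       [-6.52619643e-01,  5.09094290e-01,  5.61168964e-01,
         2.91779170e+02],
       [ 4.30624450e-01, -3.60171727e-01,  8.27549944e-01,
        -1.27441067e+03],
       [ 0.00000000e+00,  0.00000000e+00,  0.00000000e+00,
         1.00000000e+00]])}
top {'fx': 385.90691559345447, 'fy': 385.90691559345447, 'cx': 314.6095978740637, 'cy': 199.69837507420246, 'dist_coeffs': array([-0.05959999,  0.        ,  0.        ,  0.        ,  0.        ]), 'view': array([[ 2.54300806e-02, -9.99060436e-01, -3.50935315e-02,
         1.26422957e+01],
       [ 9.91505050e-01,  2.07273061e-02,  1.28406055e-01,
        -5.11862357e+02],
       [-1.27558015e-01, -3.80607901e-02,  9.91100565e-01,
        -1.05020134e+03],
       [ 0.00000000e+00,  0.00000000e+00,  0.00000000e+00,
         1.00000000e+00]])}
0.1 [248.95030996 573.14922176 404.1165498 ] [ 2.03461432e-01  9.79082799e-01 -5.58230120e-04 -8.59350891e-05] 85.02865046656879
```

View pics/scene0.png

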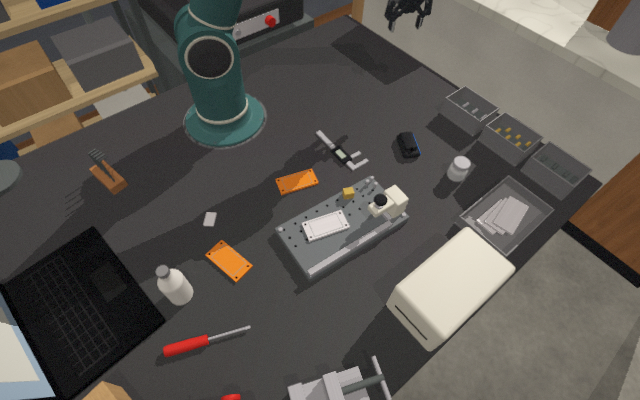

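View pics/top0.png

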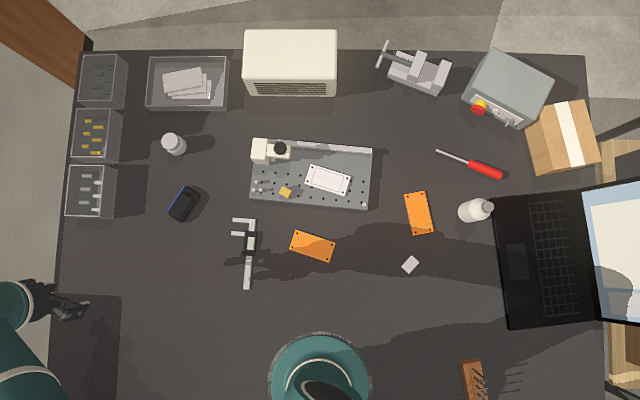

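The scene view shows the press near (345,225) and the white plate at (327,225). In the top view the bed spans cols 250–372 and rows 140–210, with the fence along the top, the column at (258,150), the black head at (280,148), the plate at (328,180) and the brass block at (286,191). I'll crop and enlarge both.

```bash
python3 - <<'E'
import cv2
a=cv2.imread("pics/top0.png")[125:220,240:385]; cv2.imwrite("pics/tc.png",cv2.resize(a,(798,523),interpolation=cv2.INTER_CUBIC))
a=cv2.imread("pics/scene0.png")[165:285,265:420]; cv2.imwrite("pics/sc.png",cv2.resize(a,(775,600),interpolation=cv2.INTER_CUBIC))
E
```

```text
(no output)
```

View pics/tc.png

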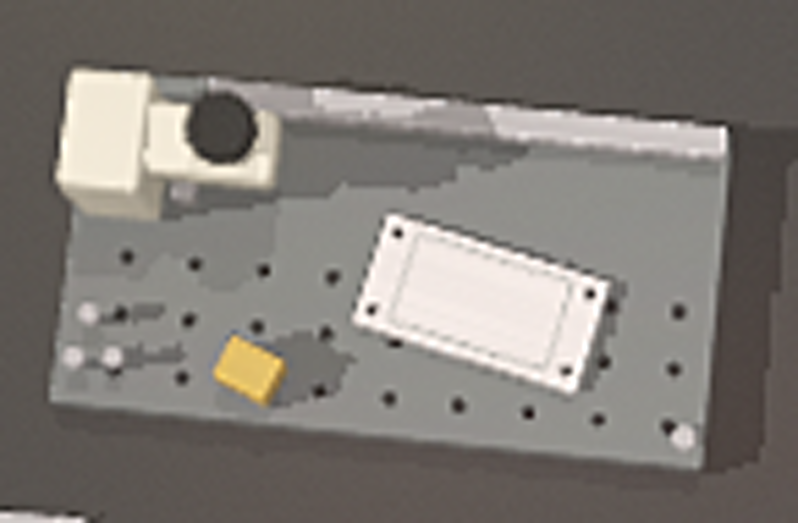

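View pics/sc.png

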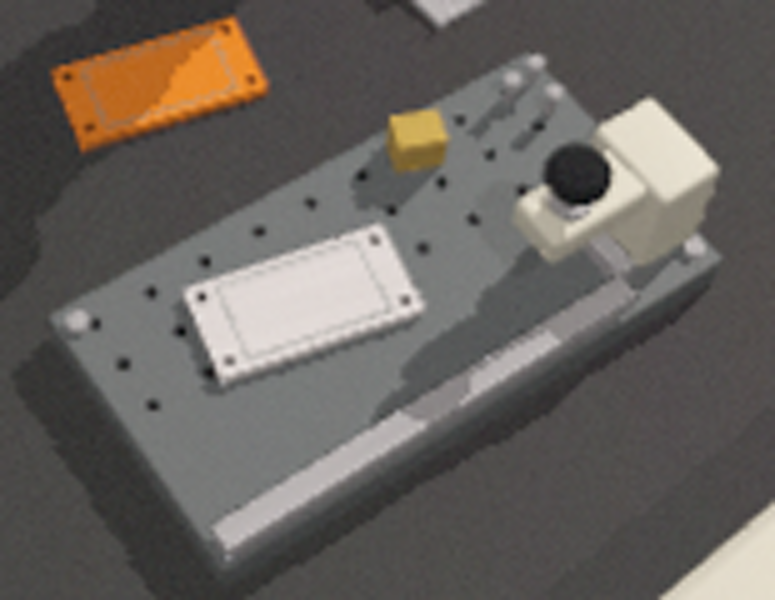

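The crops show it clearly. In the top view at 5.5x, the plate corners are near (390,213), (608,283), (575,392) and (357,322), and the head is at (221,127). The fence runs from (205,85) to (727,150) and the bed front corners are (52,402) and (703,468). The scene view (5x) has bed corners near (52,318), (718,258) and (535,57), and the head at (578,173).

```bash
cat >h.py <<'E'
from workcell import *
import cv2,numpy as np
def ray(n,uv):
    c=get_calibration(n);K=np.array([[c['fx'],0,c['cx']],[0,c['fy'],c['cy']],[0,0,1]])
    p=cv2.undistortPoints(np.array(uv,float).reshape(-1,1,2),K,np.array(c['dist_coeffs'])).reshape(-1,2)
    V=c['view'];R=V[:3,:3];o=-R.T@V[:3,3]
    return o,np.c_[p[:,0],-p[:,1],-np.ones(len(p))]@R
def plane(n,uv,z):
    o,d=ray(n,uv);return o+d*((z-o[2])/d[:,2])[:,None]
def tri(a,b):
    A=np.zeros((3,3));B=np.zeros(3);L=[]
    for n,uv in(("top",a),("scene",b)):
        o,d=ray(n,[uv]);d=d[0]/np.linalg.norm(d[0]);P=np.eye(3)-np.outer(d,d);A+=P;B+=P@o;L.append((P,o))
    x=np.linalg.solve(A,B);return x,[np.linalg.norm(P@(x-o)) for P,o in L]
def plate(n,img,roi,lo=190,z=33):
    x0,y0,x1,y1=roi;m=(img[y0:y1,x0:x1].min(2)>lo).astype(np.uint8)
    cs=cv2.findContours(m,cv2.RETR_EXTERNAL,cv2.CHAIN_APPROX_NONE)[0];c=max(cs,key=cv2.contourArea).reshape(-1,2)+[x0,y0]
    w=plane(n,c,z)[:,:2].astype(np.float32);return cv2.minAreaRect(w)
def head(img,roi):
    x0,y0,x1,y1=roi;m=(img[y0:y1,x0:x1].max(2)<62).astype(np.uint8)
    cs=cv2.findContours(m,cv2.RETR_EXTERNAL,cv2.CHAIN_APPROX_NONE)[0];c=max(cs,key=cv2.contourArea)
    return cv2.minEnclosingCircle(c)[0][0]+x0,cv2.minEnclosingCircle(c)[0][1]+y0,cv2.contourArea(c)
E
python3 - <<'E'
from h import *
T=cv2.imread("pics/top0.png");S=cv2.imread("pics/scene0.png")
print("plate",plate("top",T,(300,160,355,200)),plate("scene",S,(295,205,352,245)))
ht=head(T,(270,138,290,158));hs=head(S,(370,190,390,208));print(ht,hs,tri(ht[:2],hs[:2]))
t=lambda x,y:(240+(x+.5)/5.503-.5,125+(y+.5)/5.505-.5); s=lambda x,y:(265+(x+.5)/5-.5,165+(y+.5)/5-.5)
np.set_printoptions(precision=1,suppress=True)
print("bed front L,R top",plane("top",[t(52,402),t(703,466)],25),"scene",plane("scene",[s(535,57),s(52,318),s(718,258)],25))
print("fence top edges -x: top",plane("top",[t(280,122),t(727,157)],39),"outer",plane("top",[t(205,80),t(730,128)],39))
print("fence scene -x edge end..",plane("scene",[s(213,530),s(610,283)],39), "bright low end",plane("scene",[s(230,555)],39))
print("column top",plane("top",[t(70,70),t(152,73),t(137,190),t(60,185)],95),plane("scene",[s(650,98),s(718,168),s(660,205),s(598,135)],95))
print("arm end top corners",plane("top",[t(275,110),t(270,188)],92),plane("scene",[s(515,208),s(550,240)],92))
print("brass",plane("top",[t(233,338),t(284,370),t(268,404),t(215,374)],51))
print("screws",plane("top",[t(88,313),t(73,356),t(112,356)],47))
E
```

```text
plate ((570.003662109375, -8.820808410644531), (118.91189575195312, 59.910396575927734), 73.40556335449219) ((568.4471435546875, -8.566177368164062), (117.63028717041016, 58.011741638183594), 73.23664855957031)
(280.0, 148.0, 2.5) (380.0, 199.5, 98.5) (array([636.1922186 , 116.41526668, 119.82595118]), [np.float64(0.4250786137357686), np.float64(0.42507861373587086)])
bed front L,R top [[ 514.6  212.1   25. ]
 [ 488.6 -124.1   25. ]] scene [[ 520.6  214.8   25. ]
 [ 489.6 -121.6   25. ]
 [ 689.9  197.5   25. ]]
fence top edges -x: top [[ 661.5   97.1   39. ]
 [ 646.9 -133.9   39. ]] outer [[ 683.5  137.    39. ]
 [ 662.2 -135.3   39. ]]
fence scene -x edge end.. [[ 648.  -132.    39. ]
 [ 668.2  129.4   39. ]] bright low end [[ 663.8 -133.5   39. ]]
column top [[671.5 196.5  95. ]
 [670.4 155.5  95. ]
 [611.1 160.3  95. ]
 [613.1 198.6  95. ]] [[614.6 199.8  95. ]
 [670.6 195.1  95. ]
 [668.  153.1  95. ]
 [614.9 159.2  95. ]]
arm end top corners [[653.3  94.1  92. ]
 [613.9  95.2  92. ]] [[620.6  92.4  92. ]
 [646.7  93.2  92. ]]
brass [[545.7 115.8  51. ]
 [529.9  89.4  51. ]
 [512.4  96.9  51. ]
 [527.1 124.3  51. ]]
screws [[557.9 191.1  47. ]
 [535.5 197.8  47. ]
 [535.9 177.8  47. ]]
```

Emit:
{"name": "play_rows", "arguments": {"motion": [[[-474, -442, 0], -19, 0], [[-474, -442, 0], -19, 0], [[-474, -442, 0], -19, 0], [[-474, -442, 0], -19, 0], [[-474, -442, 0], -19, 0], [[-474, -442, 0], -19, 0], [[-474, -442, 0], -19, 0], [[-474, -442, 0], -19, 0], [[-474, -442, 0], -19, 0], [[-474, -442, 0], -19, 0]]}}

```text
t: 1.35
eef_pos: [498.8, -1.7, 404.8]
ee_rot: [0.039, 0.999, 0.0, 0.0]
contact_force: [1.6, 2.2, -0.7]
finger_gap: 0.4
grip_force: 0.0
```

Emit:
{"name": "play_rows", "arguments": {"motion": [[[0, 0, 0], 0, 0], [[0, 0, 0], 0, 0]]}}

```text
t: 1.6
eef_pos: [498.3, 0.4, 404.4]
ee_rot: [0.039, 0.999, -0.0, -0.0]
contact_force: [-0.2, 0.3, -0.0]
finger_gap: -0.0
grip_force: 0.0
```

```bash
cat >>h.py <<'E'
from scipy.spatial.transform import Rotation as Ro
O=np.array([590.7,37.]);YAW=np.radians(-4.5);E=np.array([[np.cos(YAW),-np.sin(YAW)],[np.sin(YAW),np.cos(YAW)]])
def w2p(p):return E.T@(np.asarray(p)[:2]-O)
def st(*tg):
    s=read_state();R=Ro.from_quat(s['ee_rot']).as_matrix();p=np.array(s['eef_pos'])
    print('t %.2f'%s['t'],'press',w2p(p).round(1),'z %.1f'%p[2],'F',np.round(s['contact_force'],1),'gap %.1f'%s['finger_gap'],'tooly-pressy deg %.2f'%np.degrees(np.arctan2(R[1,1],R[0,1])-np.pi/2-YAW),'tilt',R[2].round(3))
    for a,b,z in tg:
        w=np.r_[O+E@[a,b],z];print((a,b,z),'shift',(R.T@(w-p)).round(1))
E
python3 -c "
from h import *
st((-78,-65,300),(-78,-65,201))"
```

```text
t 1.60 press [-89.2 -43.7] z 404.4 F [-0.2  0.3 -0. ] gap -0.0 tooly-pressy deg 0.01 tilt [ 0.001 -0.    -1.   ]
(-78, -65, 300) shift [-11.3 -21.3 104.4]
(-78, -65, 201) shift [-11.4 -21.2 203.4]
```

Emit:
{"name": "play_rows", "arguments": {"motion": [[[-6, -10, 50], 0, 0], [[-11, -21, 110], 0, 0], [[-11, -21, 160], 0, 0], [[-11, -21, 190], 0, 0], [[-11, -21, 196], 0, 0], [[-11, -21, 198], 0, 0], [[-11, -21, 200], 0, 0], [[-11, -21, 202], 0, 0], [[-11, -21, 202], 0, 0]]}}

```text
t: 2.72
eef_pos: [507.8, -21.6, 203.0]
ee_rot: [0.039, 0.999, 0.0, 0.0]
contact_force: [-0.4, -0.1, 0.6]
finger_gap: 0.1
grip_force: 0.0
```

```bash
python3 -c "
from h import *
st()
for n,b in(('top',(240,125,385,220)),('scene',(265,165,420,285))):
    f=grab_frame(n)[:,:,::-1];a=f[b[1]:b[3],b[0]:b[2]]
    cv2.imwrite('pics/%s1.png'%n,cv2.resize(a,None,fx=2.5,fy=2.5,interpolation=cv2.INTER_CUBIC))
a=cv2.imread('pics/top1.png');b=cv2.imread('pics/scene1.png');h=max(len(a),len(b))
cv2.imwrite('pics/m1.png',np.hstack([cv2.copyMakeBorder(i,0,h-len(i),0,0,0) for i in(a,b)]))"
```

```text
t 2.73 press [-78.  -64.9] z 203.0 F [-0.4 -0.1  0.6] gap 0.1 tooly-pressy deg 0.02 tilt [-0.001  0.    -1.   ]
```

View pics/m1.png

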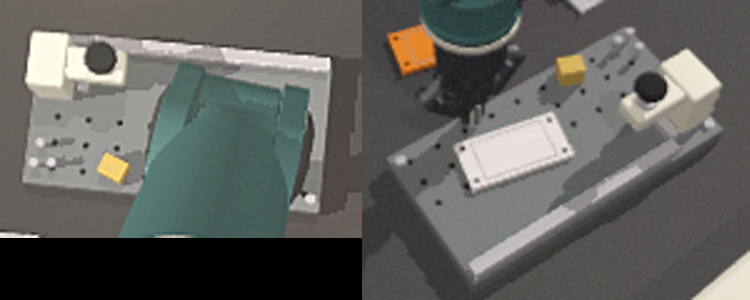

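The fingertips stand beside the plate's long side in the scene crop at (475,118), and the plate is unmoved. Next I push towards the fence.

Emit:
{"name": "play_rows", "arguments": {"motion": [[[-4, 0, 2], 0, 0], [[-10, 0, 2], 0, 0], [[-16, 0, 2], 0, 0], [[-22, 0, 2], 0, 0], [[-28, 0, 2], 0, 0], [[-34, 0, 2], 0, 0], [[-40, 0, 2], 0, 0], [[-46, 0, 2], 0, 0], [[-52, 0, 2], 0, 0], [[-56, 0, 2], 0, 0]]}}

```text
t: 4.08
eef_pos: [564.0, -26.0, 200.7]
ee_rot: [0.039, 0.999, -0.0, 0.0]
contact_force: [-0.8, -0.4, 0.3]
finger_gap: -0.2
grip_force: 0.3
```

```bash
python3 -c "
from h import *
st()
f=grab_frame('scene')[:,:,::-1];cv2.imwrite('pics/s2.png',f)
r=plate('scene',f,(295,195,385,275));print(r,w2p(r[0]))"
```

```text
t 4.08 press [-21.7 -64.9] z 200.7 F [-0.8 -0.4  0.3] gap -0.2 tooly-pressy deg 0.02 tilt [-0. -0. -1.]
((604.9650268554688, -0.3711509704589844), (58.67959976196289, 118.5556411743164), 2.200573444366455) [ 17.15315925 -36.13672708]
```

Emit:
{"name": "play_rows", "arguments": {"motion": [[[10, 0, 0], 0, 0], [[10, 40, 0], 0, 0], [[6, 40, 0], 0, 0], [[0, 40, 0], 0, 0], [[-5, 40, 0], 0, 0], [[-9, 40, 0], 0, 0], [[-13, 40, 0], 0, 0], [[-16, 40, 0], 0, 0], [[-18, 40, 0], 0, 0], [[-20, 40, 0], 0, 0]]}}

```text
t: 5.38
eef_pos: [586.2, 12.1, 200.5]
ee_rot: [0.039, 0.999, -0.0, -0.001]
contact_force: [-11.7, -0.9, 7.7]
finger_gap: -0.1
grip_force: 6.4
```

```bash
python3 -c "
from h import *
st()
f=grab_frame('scene')[:,:,::-1];cv2.imwrite('pics/s3.png',f)
r=plate('scene',f,(295,195,385,275));print(r,w2p(r[0]))"
```

```text
t 5.38 press [ -2.6 -25.1] z 200.5 F [-11.7  -0.9   7.7] gap -0.1 tooly-pressy deg 0.01 tilt [ 0.002 -0.    -1.   ]
((638.5302124023438, -34.22685241699219), (53.52012252807617, 187.66429138183594), 17.8255615234375) [ 53.27116225 -67.25456859]
```

Emit:
{"name": "play_rows", "arguments": {"motion": [[[8, 0, 0], 0, 0], [[14, 0, -15], 0, 0], [[14, 0, -45], 0, 0], [[-10, -50, -50], 0, 0], [[-42, -105, -50], 0, 0], [[-42, -120, -45], 0, 0], [[-42, -120, -15], 0, 0], [[-42, -120, -4], 0, 0], [[-42, -120, 0], 0, 0], [[-42, -120, 0], 0, 0]]}}

```text
t: 6.68
eef_pos: [619.3, -110.2, 201.4]
ee_rot: [0.039, 0.999, -0.0, 0.0]
contact_force: [0.4, -0.3, 0.4]
finger_gap: -0.0
grip_force: 0.0
```

```bash
python3 -c "
from h import *
st((40,-32,201))
for n,b in(('top',(240,125,385,220)),('scene',(265,165,420,285))):
    f=grab_frame(n)[:,:,::-1];a=f[b[1]:b[3],b[0]:b[2]]
    cv2.imwrite('pics/%s1.png'%n,cv2.resize(a,None,fx=2.5,fy=2.5,interpolation=cv2.INTER_CUBIC))
a=cv2.imread('pics/top1.png');b=cv2.imread('pics/scene1.png');h=max(len(a),len(b))
cv2.imwrite('pics/m2.png',np.hstack([cv2.copyMakeBorder(i,0,h-len(i),0,0,0) for i in(a,b)]))"
```

```text
t 6.67 press [  40.1 -144.5] z 201.4 F [ 0.4 -0.3  0.4] gap -0.0 tooly-pressy deg 0.05 tilt [-0.001 -0.    -1.   ]
(40, -32, 201) shift [ -0.  112.5   0.4]
```

View pics/m2.png

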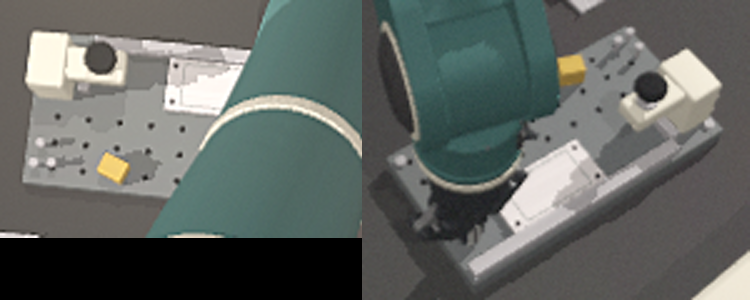

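The plate lies flat along the fence, and the fingers are behind its -y end at about (480,225) in the scene half. Next I push towards the stop.

Emit:
{"name": "play_rows", "arguments": {"motion": [[[0, 12, 0], 0, 0], [[0, 25, 0], 0, 0], [[0, 34, 0], 0, 0], [[0, 43, 0], 0, 0], [[0, 52, 0], 0, 0], [[0, 61, 0], 0, 0], [[0, 70, 0], 0, 0], [[0, 79, 0], 0, 0], [[0, 88, 0], 0, 0], [[0, 95, 0], 0, 0]]}}

```text
t: 8.02
eef_pos: [626.6, -15.2, 200.7]
ee_rot: [0.039, 0.999, -0.0, 0.0]
contact_force: [0.1, -1.1, 0.6]
finger_gap: -0.1
grip_force: 0.5
```

Emit:
{"name": "play_rows", "arguments": {"motion": [[[0, 5, 0], 0, 0], [[0, 9, 0], 0, 0], [[0, 12, 0], 0, 0], [[0, 14, 0], 0, 0], [[0, 14, 0], 0, 0]]}}

```text
t: 8.65
eef_pos: [627.7, -1.8, 200.7]
ee_rot: [0.039, 0.999, -0.0, -0.0]
contact_force: [0.5, -0.3, 0.1]
finger_gap: 0.2
grip_force: 0.0
```

```bash
python3 -c "
from h import *
st()"
```

```text
t 8.65 press [ 39.9 -35.8] z 200.7 F [ 0.5 -0.3  0.1] gap 0.2 tooly-pressy deg 0.03 tilt [ 0. -0. -1.]
```

Not touching the stop yet, so I creep on.

Emit:
{"name": "play_rows", "arguments": {"motion": [[[0, 2, 0], 0, 0], [[0, 4, 0], 0, 0], [[0, 5, 0], 0, 0], [[0, 6, 0], 0, 0], [[0, 7, 0], 0, 0], [[0, 7, 0], 0, 0]]}}

```text
t: 9.4
eef_pos: [628.2, 5.2, 200.7]
ee_rot: [0.039, 0.999, 0.0, -0.0]
contact_force: [0.7, 0.9, 0.2]
finger_gap: -0.4
grip_force: 0.0
```

```bash
python3 -c "
from h import *
st()"
```

```text
t 9.40 press [ 39.9 -28.8] z 200.7 F [0.7 0.9 0.2] gap -0.4 tooly-pressy deg 0.03 tilt [ 0.  0. -1.]
```

Emit:
{"name": "play_rows", "arguments": {"motion": [[[0, 2, 0], 0, 0], [[0, 3, 0], 0, 0], [[0, 4, 0], 0, 0], [[0, 5, 0], 0, 0], [[0, 5, 0], 0, 0]]}}

```text
t: 10.02
eef_pos: [628.6, 10.2, 200.7]
ee_rot: [0.039, 0.999, -0.0, 0.0]
contact_force: [0.7, -0.1, -0.3]
finger_gap: 0.1
grip_force: 0.0
```

```bash
python3 -c "
from h import *
st()
for n,b in(('top',(240,125,385,220)),('scene',(265,165,420,285))):
    f=grab_frame(n)[:,:,::-1];a=f[b[1]:b[3],b[0]:b[2]]
    cv2.imwrite('pics/%s1.png'%n,cv2.resize(a,None,fx=2.5,fy=2.5,interpolation=cv2.INTER_CUBIC))
a=cv2.imread('pics/top1.png');b=cv2.imread('pics/scene1.png');h=max(len(a),len(b))
cv2.imwrite('pics/m3.png',np.hstack([cv2.copyMakeBorder(i,0,h-len(i),0,0,0) for i in(a,b)]))"
```

```text
t 10.03 press [ 39.9 -23.8] z 200.7 F [ 0.7 -0.1 -0.3] gap 0.1 tooly-pressy deg 0.03 tilt [-0. -0. -1.]
```

View pics/m3.png

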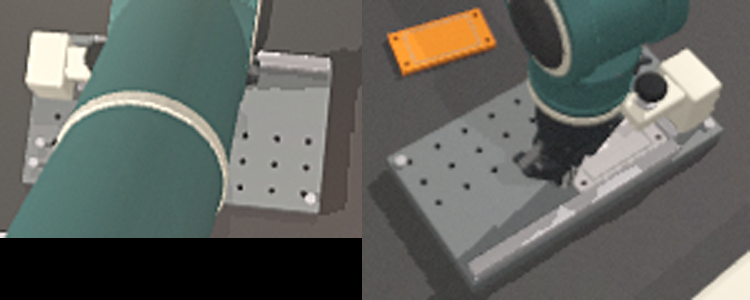

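The plate slides along the fence under the arm, with its near corner at about (578,187) in the scene half, but there is no stop force yet. I continue creeping.

Emit:
{"name": "play_rows", "arguments": {"motion": [[[0, 1, 0], 0, 0], [[0, 2, 0], 0, 0], [[0, 3, 0], 0, 0], [[0, 4, 0], 0, 0], [[0, 4, 0], 0, 0]]}}

```text
t: 10.75
eef_pos: [628.7, 12.7, 200.7]
ee_rot: [0.04, 0.999, -0.001, -0.0]
contact_force: [-1.8, -7.7, 1.1]
finger_gap: -0.4
grip_force: 4.2
```

Emit:
{"name": "play_rows", "arguments": {"motion": [[[0, 1, 0], 0, 0], [[0, 2, 0], 0, 0], [[0, 3, 0], 0, 0], [[0, 3, 0], 0, 0]]}}

```text
t: 11.25
eef_pos: [628.8, 13.5, 200.6]
ee_rot: [0.041, 0.999, -0.002, -0.0]
contact_force: [-2.8, -19.4, 2.0]
finger_gap: -0.0
grip_force: 10.0
```

Emit:
{"name": "play_rows", "arguments": {"motion": [[[0, -12, 0], 0, 0], [[0, -25, -10], 0, 0], [[0, -25, -50], 0, 0], [[35, -5, -50], 0, 0], [[65, 32, -50], 0, 0], [[65, 32, -45], 0, 0], [[65, 32, -15], 0, 0], [[65, 32, -4], 0, 0], [[65, 32, 0], 0, 0], [[65, 32, 0], 0, 0]]}}

```text
t: 12.5
eef_pos: [567.1, 53.7, 201.1]
ee_rot: [0.039, 0.999, -0.0, 0.0]
contact_force: [-0.0, -0.4, -0.1]
finger_gap: 0.0
grip_force: 0.0
```

```bash
python3 -c "
from h import *
st((-3,15,200.7))"
```

```text
t 12.50 press [-24.8  14.8] z 201.1 F [-0.  -0.4 -0.1] gap 0.0 tooly-pressy deg -0.00 tilt [-0. -0. -1.]
(-3, 15, 200.7) shift [-21.8   0.2   0.4]
```

Emit:
{"name": "play_rows", "arguments": {"motion": [[[-7, 0, 0], 0, 0], [[-13, 0, 0], 0, 0], [[-17, 0, 0], 0, 0], [[-20, 0, 0], 0, 0], [[-22, 0, 0], 0, 0], [[-23, 0, 0], 0, 0], [[-24, 0, 0], 0, 0], [[-24, 0, 0], 0, 0]]}}

```text
t: 13.5
eef_pos: [589.7, 52.3, 200.4]
ee_rot: [0.039, 0.999, 0.0, -0.002]
contact_force: [-11.4, 0.3, 6.7]
finger_gap: -0.1
grip_force: 5.6
```

```bash
python3 -c "
from h import *
st()"
```

```text
t 13.50 press [-2.2 15.2] z 200.4 F [-11.4   0.3   6.7] gap -0.1 tooly-pressy deg 0.03 tilt [ 0.003 -0.    -1.   ]
```

Emit:
{"name": "play_rows", "arguments": {"motion": [[[8, 0, 0], 0, 0], [[14, 0, -15], 0, 0], [[20, -10, -60], 0, 0], [[40, -30, -115], 0, 0], [[60, -40, -125], 0, 0], [[60, -40, -125], 0, 0], [[60, -40, -125], 0, 0]]}}

```text
t: 14.38
eef_pos: [528.0, 17.3, 326.0]
ee_rot: [0.039, 0.999, 0.0, 0.0]
contact_force: [1.2, 0.1, 0.0]
finger_gap: 0.1
grip_force: 0.0
```

```bash
python3 -c "
from h import *
f=grab_frame('scene')[:,:,::-1];cv2.imwrite('pics/s4.png',f)
cv2.imwrite('pics/m4.png',cv2.resize(f[180:260,310:420],None,fx=7,fy=7,interpolation=cv2.INTER_CUBIC))
g=grab_frame('top')[:,:,::-1];cv2.imwrite('pics/t4.png',g)
hs=head(f,(370,190,390,208));print(hs,plane('scene',[hs[:2]],118),w2p(plane('scene',[hs[:2]],118)[0]))
st((40.5,83,320))"
```

```text
(380.0833330154419, 199.5, 93.5) [[635.80330426 118.09317337 118.        ]] [38.60176877 84.38195465]
t 14.47 press [-60.8 -24.5] z 325.3 F [ 0.9 -0.5  0.3] gap 0.2 tooly-pressy deg 0.05 tilt [ 0. -0. -1.]
(40.5, 83, 320) shift [-101.4  107.4    5.3]
```

View pics/m4.png

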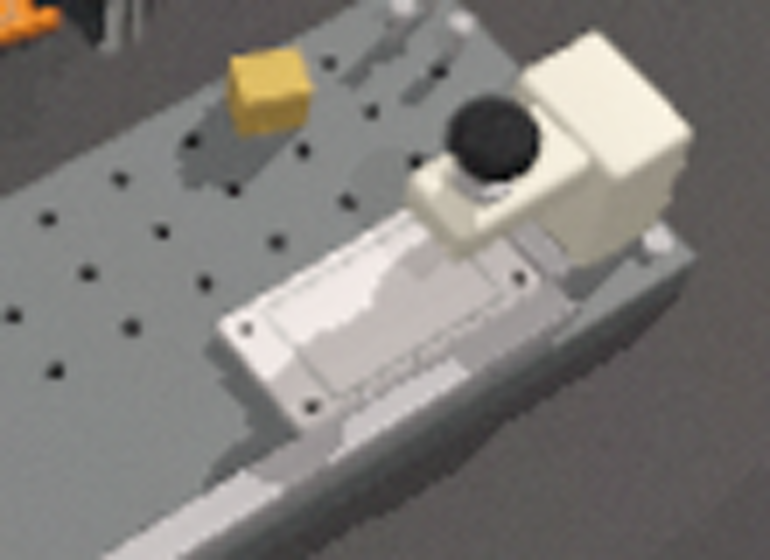

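The plate lies parallel to the fence and against the stop, with its left corner at crop (220,330), and the head is up. I check that corner numerically and move above the head.

Emit:
{"name": "play_rows", "arguments": {"motion": [[[-50, 50, 0], 0, 0], [[-85, 90, 0], 0, 0], [[-101, 108, 5], 0, 0], [[-101, 108, 5], 0, 0], [[-101, 108, 10], 0, 0], [[-101, 108, 18], 0, 0], [[-101, 108, 22], 0, 0], [[-101, 108, 22], 0, 0]]}}

```text
t: 15.48
eef_pos: [636.8, 116.5, 303.4]
ee_rot: [0.039, 0.999, -0.0, -0.0]
contact_force: [0.6, 0.3, 0.7]
finger_gap: -0.3
grip_force: 0.0
```

```bash
python3 -c "
from h import *
for u in((220,328),(524,252)):
    print(w2p(plane('scene',[(310+u[0]/7,180+u[1]/7)],33)[0]))
st()"
```

```text
[ 12.8359507  -14.13650899]
[ 52.01975694 108.31818565]
t 15.47 press [39.7 82.8] z 303.4 F [0.6 0.3 0.7] gap -0.3 tooly-pressy deg 0.00 tilt [ 0. -0. -1.]
```

Emit:
{"name": "play_rows", "arguments": {"motion": [[[0, 0, 4], 0, 0], [[0, 0, 8], 0, 0], [[0, 0, 12], 0, 0], [[0, 0, 15], 0, 0], [[0, 0, 18], 0, 0], [[0, 0, 20], 0, 0], [[0, 0, 22], 0, 0], [[0, 0, 22], 0, 0]]}}

```text
t: 16.48
eef_pos: [637.2, 116.6, 283.4]
ee_rot: [0.039, 0.999, 0.0, 0.001]
contact_force: [-10.8, -1.7, 27.3]
finger_gap: 0.1
grip_force: 13.4
```

It is at the stop (27 N is well above the 10 N spring force). I hold.

Emit:
{"name": "play_rows", "arguments": {"motion": [[[0, 0, 0], 0, 0], [[0, 0, 0], 0, 0], [[0, 0, 0], 0, 0], [[0, 0, 0], 0, 0], [[0, 0, 0], 0, 0], [[0, 0, 0], 0, 0], [[0, 0, 0], 0, 0], [[0, 0, 0], 0, 0], [[0, 0, 0], 0, 0], [[0, 0, 0], 0, 0]]}}

```text
t: 17.73
eef_pos: [637.2, 116.6, 283.4]
ee_rot: [0.039, 0.999, 0.0, 0.001]
contact_force: [-10.6, -1.4, 26.1]
finger_gap: 0.0
grip_force: 13.2
```

Emit:
{"name": "play_rows", "arguments": {"motion": [[[0, 0, -5], 0, 0], [[0, 0, -12], 0, 0], [[0, 0, -20], 0, 0], [[0, 0, -50], 0, 0], [[50, -60, -90], 0, 0], [[100, -110, -90], 0, 0], [[100, -110, -90], 0, 0], [[100, -110, -90], 0, 0], [[100, -110, -90], 0, 0], [[100, -110, -90], 0, 0]]}}

```text
t: 18.98
eef_pos: [529.1, 15.6, 371.4]
ee_rot: [0.039, 0.999, -0.0, -0.0]
contact_force: [-0.5, 0.6, -0.4]
finger_gap: -0.3
grip_force: 0.0
```

```bash
python3 -c "
from h import *
st()
f=grab_frame('scene')[:,:,::-1]
cv2.imwrite('pics/m5.png',cv2.resize(f[180:260,310:420],None,fx=7,fy=7,interpolation=cv2.INTER_CUBIC));print(head(f,(370,190,390,208)))
"
```

```text
t 18.98 press [-59.7 -26.2] z 371.4 F [-0.5  0.6 -0.4] gap -0.3 tooly-pressy deg 0.08 tilt [ 0. -0. -1.]
(380.0918369293213, 199.39795875549316, 93.0)
```

View pics/m5.png

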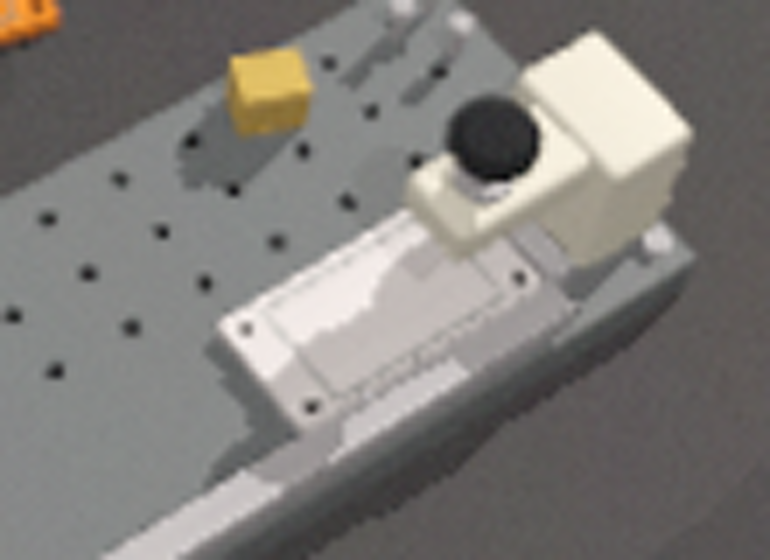

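The picture is identical to the one before pressing: the plate is home, the head is back up at crop (493,138), and the brass block is undisturbed.

```bash
python3 -c "
from workcell import *
print(hand_in())"
```

```text
the job is handed in; nothing more can be done
None
```

The job is handed in with no verdict returned; the last picture shows the nameplate home in the corner, and the plunger, which I held at its stop for over a second, is back up.

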